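# Stand the tipped paint bottle back up in its rack

### The job

In the wooden rack on the paint bench one square paint bottle has tipped over and lies across the far rail. Stand it upright on its foot in the rack, on its own empty place between or beside its neighbours (the dark square mark by its foot), let go of it, and leave the standing bottle and the jar upright where they are.

Things in the scene. Friction and masses are not known exactly. Their poses are not given: they have to be found in the camera images.
- tipped_mid (a point): Centre of the tipped bottle: white plastic, black cap, paper band; square body 44 x 44 x 88 mm, then a 26 mm wide round cap, 112 mm high in all; this point is 56 mm from the foot's underside. 0.1 to 0.25 kg. z runs from foot to cap, x and y square to the flat sides, y level. At the start its foot is in the rack, it rests on the far rail, cap away from the robot and about 26 degrees above level.
- rack: Fixed wooden rack, a lane along its y. Origin under its centre at table height; x across, away from the robot, z up. Floor 8 mm above the table, 76 mm wide inside; rails on both sides 12 mm thick, tops 38 mm above the table; end boards 50 mm high at y = +-190 mm. Places with dark square marks at x = 0, y = -110, 0, 110 mm; the tipped bottle's own is the one nearest in y to its centre, the others are taken.
- standing_mid (a point): Centre (56 mm above the foot) of the standing bottle, the same make and size as the tipped one, upright in another place of the rack, z up.
- jar_mid (a point): Centre (47.5 mm above its foot) of a round amber glass jar with a steel lid, 54 mm in diameter and 95 mm high, upright in the third place, z up.
Not all that is in view belongs to the job. What is shaped like the part that bears standing_mid but green or yellow is not meant.

How it is judged:
By the outcome, as a careful person would: the job done as asked, in the order asked, and still so for the second after the job is handed in, with the robot touching nothing.
It also fails if it takes over 40 s, if anything falls off the work surface, if the arm or the gripper's body presses on something with over 40 N, if the wrist force passes 120 N, or if a joint passes its speed limit or range.

### The arm

A 7-joint arm with a two-finger parallel gripper is mounted at the origin on the work surface. World frame = base frame: x ahead of the robot, y to its left, z up, the work surface at z = 0. Lengths are in m, angles in rad, forces in N, time in s.
With the tool pointing down it reaches from about 0.425 to 0.925 m from the base axis. Payload 6.8 kg.
Tool frame: the origin (TCP) lies at the very end of the fingers, on their centre line; the grasp point (between the pads) lies 19 mm behind it; z points along the fingers, y is the line along which they close (so a half turn about z gives the same grasp; the last joint's range is limited). The gripper opens to 85 mm and grips with 20 to 120 N. Pads are 22 mm wide; open, the fingers measure 114 mm over their backs; the gripper's body (76 mm by 85 mm) begins 54 mm behind the grasp point. The pads swing forward as they close: fully open they stand 13 mm farther back than shut.
Start: joints at [-1.449, 0.477, 0.022, 1.555, -0.011, 1.109, -0.083], TCP at [0.154, 0.657, 0.231] pointing down, gripper open.
Joint ranges: [-2.96, 2.96], [-0.34, 2.1], [-1.41, 1.46], [0.24, 2.44], [-1.37, 4.51], [0.17, 1.92], [-2.96, 2.96]. Speed limits (rad/s): [2.39, 2.39, 3.14, 3.14, 3.14, 3.14, 3.14].

### API

Orientations are given as a rotation vector (axis times angle).
In Python, from bench import r gives the robot as it stands.
- The arm moves only by the shell command python3 -m jog 'ROWS' [FORCE]. ROWS is JSON, a list of rows, each an object of numbers: "fingers": the finger opening in m, from 0 to 0.0854; "x", "y", "z": the shift along the tool's x, y, z in m; "rx", "ry", "rz": the turn, a rotation vector about the tool's x, y, z in degrees. In form: [{"fingers": .., "x": .., "y": .., "z": .., "rx": .., "ry": .., "rz": ..}, ...]. A call has 1 to 8 rows; each row shifts and turns the commanded pose from where the row before left it, along the tool's axes as they then stand; what a row does not reach is not made up. A row lasts 1/8 s, in which the tool goes at most 62.5 mm and 10.7 degrees, less where a joint would pass 70% of its speed; a pose out of reach is approached as far as the arm can. A call is refused whole if a number of a shift passes 0.0625 or a number of a turn 10.7, either way. A call with a gripper value outside its range is refused whole. The fingers move at their own pace and stop on an object; FORCE is the grip in N (left out, the last holds). Time passes only in rows, so rows that do not move let the fingers close. It gives the time, the measured TCP pose, the force, the opening and the grip force at its end, in the units of the state.
- r.get_obs(): the state, without advancing time (a new reading comes with each control period).
- r.grab_frame(name): name is "scene" or "side" or "wrist"; returns (picture, depth): 400x640x3 uint8, red, green, blue; 400x640 float32, m along the optical axis (not along the pixel's ray), 0 where there is no reading.
- r.get_calibration(name): a dict with "mtx" (3x3 intrinsics, pixels), "dist" ([k1, k2, p1, p2, k3] as OpenCV has them; the pictures are not rectified), "extrinsics" (4x4, takes a point from camera to world coordinates). Camera axes: x right, y down, z forward; pixel columns grow to the right and rows downward; lengths in m; the calibration is good to about 2 mm. A picture is of the moment at which its call begins: read the wrist's pose just before it. get_calibration takes no time and is no camera call; for the wrist camera it gives the pose at the moment of the call.
- r.hand_in(): hands the job in; it is judged then, once.
Trained networks look in the newest picture that a camera, given by its name, has taken for a name from the list of things; names that differ only in an ending like _2 or _b are one class to them, and where a whole thing is asked for, a point or a joint stands for the part that bears it (a point fixed in the world has none). Each returns a list of dicts, best first, with "score" (0 to 1); they miss things now and then, are a little off and sometimes report something else, mostly with a low value. They report only what shows in the picture. A call takes as long as a camera call. They do not tell look-alikes from the thing itself.
- r.search_frame(target, camera): "xyz" ([x, y, z] in m, in world coordinates, good to about 4 mm: the middle of the surface that is visible of it).
- r.landmark_of(target, camera): "xyz" ([x, y, z] in m, in world coordinates, good to about 4 mm: a listed point, or the origin of a listed thing).
The state is a dict: "clock": time; "joints": joint angles; "qvel": joint speeds; "tau": joint torques, N m; "tcp_pos": TCP position; "orientation": TCP orientation; "contact_force": force on the tool from outside, world axes, zero at the start; "moment": the same for the moment, N m; "grip_width": finger opening in m; "gripper_force": force on a finger pad.
Only numpy, scipy, OpenCV 4.12 (cv2) and the standard library are available. Lean on these libraries where they do the work, as an engineer would, in place of code of your own. Each camera call takes 0.05 s, during which the arm holds its last target. There are 200 camera calls.

## Working session

There is one attempt and no reset: what is moved stays moved. The work goes in short steps, Python scripts to look and compute and a shell command to move; the robot and the scene stay as the last step left them, time stands still between calls to the robot, and variables do not carry over. Pictures are saved under pics/ and viewed, at most 10 in all, crops included, and the job is handed in when it is done.

```bash
mkdir -p pics; cat > h.py <<'E'
import numpy as np, cv2
from bench import r
from scipy.spatial.transform import Rotation as R
def save(cam,fn):
    im,d=r.grab_frame(cam); cv2.imwrite('pics/'+fn,im[:,:,::-1]); return im,d
def state():
    o=r.get_obs(); M=R.from_rotvec(o['orientation']).as_matrix()
    return o,np.array(o['tcp_pos']),M
E
python3 - <<'E'
from h import *
np.set_printoptions(precision=4,suppress=True)
o,p,M=state(); print(o['clock'],p,M,o['grip_width'],sep='\n')
a=save('scene','s1.png')[0]; b=save('side','d1.png')[0]
cv2.imwrite('pics/both.png',cv2.resize(np.vstack([a,b]),None,fx=.75,fy=.75)[:,:,::-1])
for c in ('scene','side'):
    print(c,r.get_calibration(c)['extrinsics'])
    for t in ('tipped_mid','rack','standing_mid','jar_mid'):
        print(c,t,[(np.round(x['xyz'],4),round(x['score'],2)) for x in r.landmark_of(t,c)])
E
```

```text
0.0
[0.1537 0.6567 0.2303]
[[-0.9737  0.2278 -0.0003]
 [ 0.2278  0.9737 -0.0018]
 [-0.0001 -0.0018 -1.    ]]
0.08515916327957793
scene [[-0.5134  0.6691 -0.5373  1.089 ]
 [ 0.8581  0.4104 -0.3088  0.3036]
 [ 0.0139 -0.6196 -0.7848  0.8734]
 [ 0.      0.      0.      1.    ]]
scene tipped_mid [(array([ 0.5764, -0.155 ,  0.0489]), 0.78)]
scene rack [(array([ 0.5354, -0.0602,  0.0004]), 0.7)]
scene standing_mid [(array([0.4923, 0.2202, 0.0536]), 0.9), (array([0.7601, 0.0335, 0.0566]), 0.89), (array([ 0.3125, -0.2146,  0.0544]), 0.87), (array([ 0.5375, -0.0595,  0.0676]), 0.69)]
scene jar_mid [(array([0.5084, 0.0519, 0.0543]), 0.68)]
side [[-0.9233 -0.2708  0.2725  0.2572]
 [-0.3841  0.6367 -0.6686  0.6724]
 [ 0.0075 -0.722  -0.6918  0.7557]
 [ 0.      0.      0.      1.    ]]
side tipped_mid [(array([ 0.5855, -0.1548,  0.0522]), 0.69)]
side rack [(array([ 0.5416, -0.0592,  0.0019]), 0.58)]
side standing_mid [(array([ 0.5424, -0.056 ,  0.0639]), 0.86), (array([ 0.3157, -0.2156,  0.0537]), 0.85), (array([ 0.3745, -0.1052,  0.0598]), 0.83), (array([0.4898, 0.2208, 0.0565]), 0.77), (array([0.7635, 0.0282, 0.057 ]), 0.69)]
side jar_mid [(array([0.5128, 0.052 , 0.0542]), 0.8)]
```

View pics/both.png

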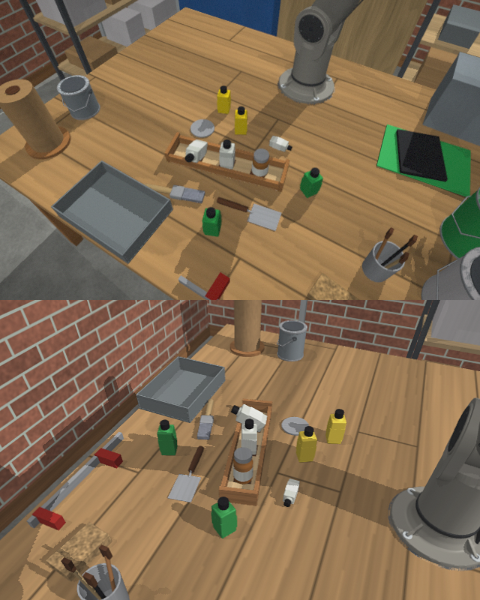

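```bash
cat >> h.py <<'E'
np.set_printoptions(precision=4,suppress=True)
YAW=np.radians(15.2)
def rackR(): return R.from_euler('z',YAW).as_matrix()
def toolR(tilt):
    "tool -x along rack x, y along rack y; tilt>0: z leans forward (rack +x)"
    t=np.radians(tilt); C=rackR(); z=C@[np.sin(t),0,-np.cos(t)]; y=C[:,1]
    return np.column_stack([np.cross(y,z),y,z])
def plan(p,M,n,P0=None,M0=None):
    "n equal rows (shift, turn) from the present pose to p,M"
    o,p0,m0=state()
    if P0 is not None: p0,m0=P0,M0
    w=R.from_matrix(m0.T@M).as_rotvec()/n
    S=sum(R.from_rotvec(w*k).as_matrix() for k in range(n))
    s=np.linalg.solve(S,m0.T@(np.array(p)-p0))
    print(n,'rows xyz',s,'rxyz',np.degrees(w))
E
python3 - <<'E'
from h import *
V=toolR(0)
plan([.42,.32,.27],V,7)
plan([.56,-.14,.30],toolR(0),8,np.array([.42,.32,.27]),V)
E
```

```text
7 rows xyz [-0.0393 -0.048  -0.0055] rxyz [-0.001  -0.0003 -4.0527]
8 rows xyz [-0.0018 -0.0601 -0.0037] rxyz [0. 0. 0.]
```

```bash
python3 -m jog '[{"x":-0.039,"y":-0.048,"z":-0.0055,"rz":-4.05},{"x":-0.039,"y":-0.048,"z":-0.0055,"rz":-4.05},{"x":-0.039,"y":-0.048,"z":-0.0055,"rz":-4.05},{"x":-0.039,"y":-0.048,"z":-0.0055,"rz":-4.05},{"x":-0.039,"y":-0.048,"z":-0.0055,"rz":-4.05},{"x":-0.039,"y":-0.048,"z":-0.0055,"rz":-4.05},{"x":-0.039,"y":-0.048,"z":-0.0055,"rz":-4.05}]' 60
python3 -m jog '[{"x":-0.002,"y":-0.06,"z":-0.004},{"x":-0.002,"y":-0.06,"z":-0.004},{"x":-0.002,"y":-0.06,"z":-0.004},{"x":-0.002,"y":-0.06,"z":-0.004},{"x":-0.002,"y":-0.06,"z":-0.004},{"x":-0.002,"y":-0.06,"z":-0.004},{"x":-0.002,"y":-0.06,"z":-0.004},{"x":-0.002,"y":-0.05,"z":-0.004}]'
python3 - <<'E'
from h import *
o,p,M=state(); print(o['clock'],p,M,o['joints'])
im,d=save('wrist','w1.png')
for t in ('tipped_mid','rack','standing_mid','jar_mid'):
    print(t,[(np.round(x['xyz'],4),round(x['score'],2)) for x in r.landmark_of(t,'wrist')])
plan([.56,-.14,.30],toolR(0),3)
E
```

```text
0.5 [0.1537 0.6572 0.2312] [[-0.9737  0.2278 -0.    ]
 [ 0.2278  0.9737 -0.0001]
 [ 0.     -0.0001 -1.    ]] [-1.4491  0.4771  0.0224  1.5555 -0.0115  1.1093 -0.0831]
tipped_mid []
rack []
standing_mid []
jar_mid []
3 rows xyz [-0.1537 -0.2588 -0.0229] rxyz [ 0.0012 -0.0006 -9.4559]validation failed for argument at $[0]...
validation failed for argument at $[0]...
```

View pics/w1.png

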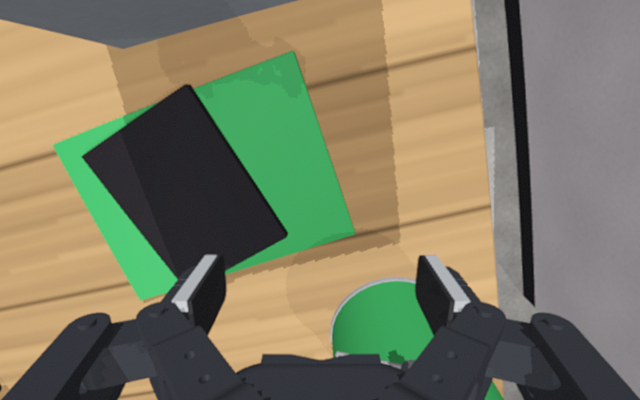

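The picture shows the start area: the green mat and a can at (390,330), so the arm has not moved. Both calls were refused, so the rows probably need every key.

```bash
python3 -m jog '[{"fingers":0.085,"x":-0.039,"y":-0.048,"z":-0.0055,"rx":0,"ry":0,"rz":-4.05},{"fingers":0.085,"x":-0.039,"y":-0.048,"z":-0.0055,"rx":0,"ry":0,"rz":-4.05},{"fingers":0.085,"x":-0.039,"y":-0.048,"z":-0.0055,"rx":0,"ry":0,"rz":-4.05},{"fingers":0.085,"x":-0.039,"y":-0.048,"z":-0.0055,"rx":0,"ry":0,"rz":-4.05},{"fingers":0.085,"x":-0.039,"y":-0.048,"z":-0.0055,"rx":0,"ry":0,"rz":-4.05},{"fingers":0.085,"x":-0.039,"y":-0.048,"z":-0.0055,"rx":0,"ry":0,"rz":-4.05},{"fingers":0.085,"x":-0.039,"y":-0.048,"z":-0.0055,"rx":0,"ry":0,"rz":-4.05}]' 60 && 
python3 -m jog '[{"fingers":0.085,"x":-0.002,"y":-0.06,"z":-0.004,"rx":0,"ry":0,"rz":0},{"fingers":0.085,"x":-0.002,"y":-0.06,"z":-0.004,"rx":0,"ry":0,"rz":0},{"fingers":0.085,"x":-0.002,"y":-0.06,"z":-0.004,"rx":0,"ry":0,"rz":0},{"fingers":0.085,"x":-0.002,"y":-0.06,"z":-0.004,"rx":0,"ry":0,"rz":0},{"fingers":0.085,"x":-0.002,"y":-0.06,"z":-0.004,"rx":0,"ry":0,"rz":0},{"fingers":0.085,"x":-0.002,"y":-0.06,"z":-0.004,"rx":0,"ry":0,"rz":0},{"fingers":0.085,"x":-0.002,"y":-0.06,"z":-0.004,"rx":0,"ry":0,"rz":0}]' 
python3 - <<'E'
from h import *
o,p,M=state(); print(o['clock'],p,M,o['joints'])
plan([.56,-.14,.30],toolR(0),4)
E
```

```text
clock: 1.62
tcp_pos: [0.4192, 0.3183, 0.2705]
orientation: [-0.419, 3.113, 0.001]
contact_force: [1.0, 0.3, 0.6]
grip_width: 0.0852
gripper_force: 0.0
clock: 2.5
tcp_pos: [0.542, -0.0836, 0.2983]
orientation: [-0.416, 3.113, 0.0]
contact_force: [1.1, 0.7, -0.3]
grip_width: 0.0852
gripper_force: 0.0
2.5 [ 0.542  -0.0836  0.2983] [[-0.965  -0.2623  0.0011]
 [-0.2623  0.965   0.0004]
 [-0.0011  0.0001 -1.    ]] [-0.3339  0.2134  0.4437  1.8027 -0.1005  1.1465  1.9785]
4 rows xyz [-0.0006 -0.0148 -0.0004] rxyz [0.0012 0.0161 0.0017]
```

```bash
python3 - <<'E'
from h import *
im,d=save('wrist','w2.png')
c=r.get_calibration('wrist'); print(c['extrinsics'])
for t in ('tipped_mid','rack','standing_mid','jar_mid'):
    print(t,[(np.round(x['xyz'],4),round(x['score'],2)) for x in r.landmark_of(t,'wrist')])
# world cloud
def cloud(cam,d):
    c=r.get_calibration(cam); v,u=np.nonzero(d>0)
    q=cv2.undistortPoints(np.float32(np.c_[u,v])[:,None],np.array(c['mtx']),np.array(c['dist']))[:,0]
    z=d[v,u]; X=np.c_[q*z[:,None],z]; E=np.array(c['extrinsics']); return X@E[:3,:3].T+E[:3,3],u,v
X,u,v=cloud('wrist',d)
np.savez('c.npz',X=X,u=u,v=v)
# height map for view
W=np.zeros((400,640));W[v,u]=X[:,2]
cv2.imwrite('pics/h2.png',np.uint8(np.clip(W/0.13*255,0,255)))
# rail tops z~.038 : fit in rack frame
L=(X[:,:2]-[.539,-.059])@rackR()[:2,:2]
m=(abs(X[:,2]-.038)<.004)&(abs(L[:,0])<.07)&(abs(L[:,1])<.2)
for s in(-1,1):
    k=m&(abs(L[:,0]*s-.044)<.012)
    if k.sum()>50:
        a=np.polyfit(L[k,1],L[k,0],1); print(s,k.sum(),'slope deg',np.degrees(np.arctan(a[0])),'x at 0',a[1],L[k,1].min(),L[k,1].max(),X[k,2].mean())
E
```

```text
[[-0.2526  0.9246  0.285   0.4715]
 [ 0.9675  0.2431  0.0689 -0.1096]
 [-0.0056  0.2931 -0.9561  0.4404]
 [ 0.      0.      0.      1.    ]]
tipped_mid [(array([ 0.5782, -0.1591,  0.053 ]), 0.84)]
rack []
standing_mid [(array([ 0.5425, -0.0554,  0.0594]), 0.95), (array([0.4908, 0.2218, 0.0571]), 0.93), (array([0.7634, 0.0311, 0.0551]), 0.78), (array([ 0.3774, -0.106 ,  0.0527]), 0.61)]
jar_mid [(array([0.5122, 0.0521, 0.0586]), 0.74)]
-1 3101 slope deg 1.3871767591143924 x at 0 -0.04329742887386482 -0.19514629651526452 0.1996088838955662 0.0360238796260709
1 2209 slope deg 1.3823801571057424 x at 0 0.04448970285463083 -0.18827909842831878 0.19365749946422248 0.035982264641121156
```

View pics/w2.png

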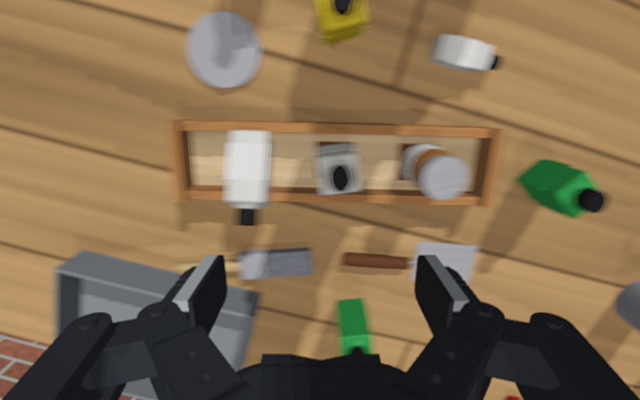

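The wrist view shows the tipped white bottle at (247,170) with its cap at (247,215). The standing bottle is at (340,168) and the jar at (437,170). The rack spans x 172–500. I'll refine the rack and bottle positions from the depth image.

```bash
sed -i 's/15.2)/13.8)/' h.py; python3 - <<'E'
from h import *
f=np.load('c.npz'); X=f['X']
o=np.array([.539,-.059])+rackR()[:2,0]*.0006
L=(X[:,:2]-o)@rackR()[:2,:2]; z=X[:,2]
k=(abs(L[:,0])<.04)&(z>.044)&(z<.054)
for s in(-1,1):
    q=L[k&(abs(L[:,1]*s-.19)<.02),1]; print('end',s,len(q),np.percentile(q,[2,50,98]))
for n,lo,hi in(('tipped',-.16,-.07),('stand',-.04,.04),('jar',.07,.15)):
    q=(L[:,1]>lo)&(L[:,1]<hi)&(z>.055)&(abs(L[:,0])<.12)
    print(n,q.sum(),'y',np.percentile(L[q,1],[2,50,98]),'x',np.percentile(L[q,0],[1,50,99]),'z',np.percentile(z[q],[1,50,99]))
q=(L[:,1]>-.145)&(L[:,1]<-.075)&(z>.05)&(L[:,0]>-.03)&(L[:,0]<.045)
for a in np.arange(-.03,.045,.01):
    g=q&(L[:,0]>a)&(L[:,0]<a+.01)
    if g.sum()>10: print(round(a,3),np.median(z[g]),np.percentile(L[g,1],[3,97]))
E
```

```text
end -1 694 [-0.1984 -0.1917 -0.1864]
end 1 683 [0.1927 0.198  0.2045]
tipped 12377 y [-0.118  -0.0845 -0.0713] x [-0.0192 -0.0085  0.0594] z [0.0568 0.3631 0.3862]
stand 21609 y [-0.0374  0.0085  0.0394] x [-0.0225 -0.0137  0.0118] z [0.0897 0.3736 0.3908]
jar 2302 y [0.0921 0.1109 0.1379] x [-0.0262 -0.0039  0.0223] z [0.0563 0.1005 0.1025]
-0.03 0.05402069110142271 [-0.1214 -0.0801]
-0.02 0.3735065776283638 [-0.1042 -0.0799]
-0.01 0.3621099544160271 [-0.1138 -0.0754]
0.0 0.3644058602396344 [-0.1164 -0.0759]
0.01 0.07322756314686557 [-0.1216 -0.0789]
0.02 0.0778582805741447 [-0.121  -0.0793]
0.03 0.08156476015513381 [-0.1212 -0.0793]
0.04 0.07723061720595462 [-0.1161 -0.0794]
```

```bash
cat >> h.py <<'E'
O=np.array([.539,-.059,0])+rackR()@[.0006,.003,0]
def W(v): return O+rackR()@np.array(v)
E
python3 - <<'E'
from h import *
T=toolR(-20); g=W([.0244,-.1033,.0558])+T[:,2]*.021; s=g-T[:,2]*.12
print(g,s); plan(s,T,4); plan(g,T,4,s,T)
E
```

```text
[ 0.5802 -0.1522  0.0361] [ 0.6201 -0.1424  0.1488]
4 rows xyz [-0.02   -0.0198  0.035 ] rxyz [-0.0512  4.9966  0.3426]
4 rows xyz [-0.   -0.    0.03] rxyz [0. 0. 0.]
```

```bash
python3 -m jog '[{"fingers":0.085,"x":-0.02,"y":-0.0198,"z":0.035,"rx":-0.05,"ry":5,"rz":0.34},{"fingers":0.085,"x":-0.02,"y":-0.0198,"z":0.035,"rx":-0.05,"ry":5,"rz":0.34},{"fingers":0.085,"x":-0.02,"y":-0.0198,"z":0.035,"rx":-0.05,"ry":5,"rz":0.34},{"fingers":0.085,"x":-0.02,"y":-0.0198,"z":0.035,"rx":-0.05,"ry":5,"rz":0.34}]'
python3 - <<'E'
from h import *
T=toolR(-20); g=W([.0244,-.1033,.0558])+T[:,2]*.021
o,p,M=state(); print(o['joints']); plan(g,T,4)
im,d=save('wrist','w3.png')
print([(np.round(x['xyz'],4),round(x['score'],2)) for x in r.landmark_of('tipped_mid','wrist')],W([.0172,-.1033,.0523]))
E
```

```text
clock: 3.25
tcp_pos: [0.6216, -0.1402, 0.1478]
orientation: [0.342, -2.772, 0.059]
contact_force: [0.1, 0.0, 0.2]
grip_width: 0.0851
gripper_force: 0.0
[-0.2082  0.7163  0.4449  1.4885 -0.1486  1.3182  2.0613]
4 rows xyz [ 0.0005 -0.0004  0.0299] rxyz [-0.0066 -0.0244  0.0608]
[(array([ 0.5789, -0.1568,  0.0526]), 0.73)] [ 0.5802 -0.1522  0.0523]
```

View pics/w3.png

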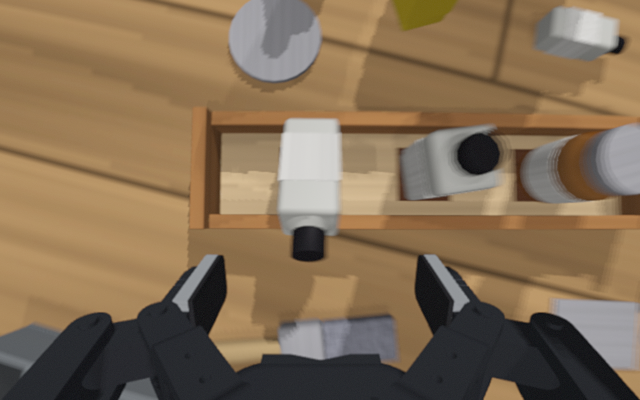

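The bottle is centred at column 310, with the fingers' centre line at 320, so it lies slightly towards −y of the tool. I'll remeasure from this closer frame before approaching.

```bash
cat >> h.py <<'E'
def cloud(cam,d):
    c=r.get_calibration(cam); v,u=np.nonzero(d>0)
    q=cv2.undistortPoints(np.float32(np.c_[u,v])[:,None],np.array(c['mtx']),np.array(c['dist']))[:,0]
    z=d[v,u]; X=np.c_[q*z[:,None],z]; E=np.array(c['extrinsics']); return X@E[:3,:3].T+E[:3,3],u,v
E
python3 - <<'E'
from h import *
im,d=r.grab_frame('wrist'); c=r.get_calibration('wrist'); print(c['mtx'][0],c['extrinsics'])
X,u,v=cloud('wrist',d); L=(X-O)@rackR()
k=(v<210)&(v>130)&(u>270)&(u<350)&(L[:,2]>.05)
for a in range(130,210,16):
    g=k&(v>=a)&(v<a+16); print(a,np.percentile(L[g,1],[2,98]),np.median(L[g],axis=0),u[g].min(),u[g].max())
g=(v>130)&(v<210)&(u>190)&(u<215)&(L[:,2]>.044); print('end',np.percentile(L[g,1],[2,50,98]))
for lo,hi in((105,125),(210,232)):
    g=(v>lo)&(v<hi)&(u>360)&(u<400)&(L[:,2]>.032); print('rail',np.percentile(L[g,0],[2,50,98]),np.median(L[g,2]))
g=(v<190)&(u>455)&(u<500)&(v>130)&(L[:,2]>.104)&(L[:,2]<.13); print('cap',L[g].mean(0),g.sum())
E
```

```text
[326.6483   0.     320.3974] [[-0.2414  0.9685 -0.0606  0.6009]
 [ 0.9704  0.2411 -0.0125 -0.1439]
 [ 0.0025 -0.0618 -0.9981  0.3023]
 [ 0.      0.      0.      1.    ]]
130 [-0.1281 -0.0856] [-0.0216 -0.1068  0.0593] 281 340
146 [-0.1283 -0.0853] [-0.0082 -0.1067  0.0658] 280 341
162 [-0.1284 -0.0857] [ 0.0046 -0.107   0.0723] 279 341
178 [-0.1282 -0.086 ] [ 0.0161 -0.1069  0.0778] 278 342
194 [-0.1279 -0.0864] [ 0.028  -0.1072  0.0834] 277 341
end [-0.2005 -0.1948 -0.1919]
rail [-0.0477 -0.0428 -0.0382] 0.03997673891218356
rail [0.0401 0.0445 0.0489] 0.04038739257706905
cap [ 0.0028 -0.007   0.1189] 1519
```

```bash
python3 - <<'E'
from h import *
T=toolR(-20); g=W([.0248,-.1063,.0558])+T[:,2]*.021
plan(g,T,5)
E
```

```text
5 rows xyz [ 0.0001 -0.0011  0.0231] rxyz [ 0.0117 -0.0918  0.042 ]
```

```bash
python3 -m jog '[{"fingers":0.085,"x":0,"y":-0.003,"z":0.023,"rx":0,"ry":0,"rz":0},{"fingers":0.085,"x":0,"y":-0.0025,"z":0.023,"rx":0,"ry":0,"rz":0},{"fingers":0.085,"x":0,"y":0,"z":0.023,"rx":0,"ry":0,"rz":0},{"fingers":0.085,"x":0,"y":0,"z":0.023,"rx":0,"ry":0,"rz":0},{"fingers":0.085,"x":0,"y":0,"z":0.023,"rx":0,"ry":0,"rz":0},{"fingers":0.085,"x":0,"y":0,"z":0,"rx":0,"ry":0,"rz":0}]'
python3 - <<'E'
from h import *
o,p,M=state(); T=toolR(-20); print((p+M[:,2]*-.021-O)@rackR())
save('wrist','w4.png')
E
```

```text
clock: 4.15
tcp_pos: [0.5829, -0.156, 0.0424]
orientation: [0.338, -2.775, 0.058]
contact_force: [-0.6, 0.3, -0.4]
grip_width: 0.085
gripper_force: 0.0
[ 0.026  -0.1077  0.0621]
```

View pics/w4.png

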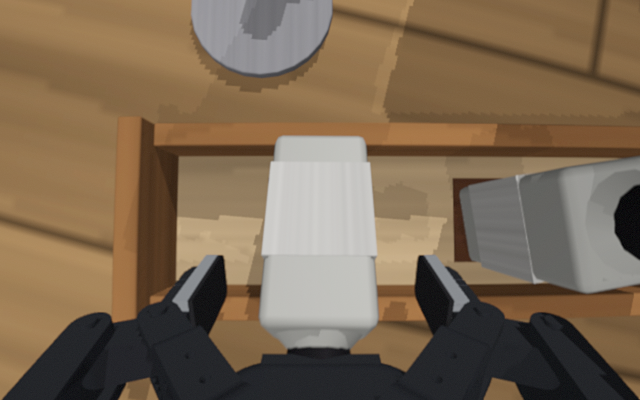

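The bottle at (320,240) is centred between the fingers at 205 and 435. I'll go about 6 mm deeper and close.

```bash
python3 -m jog '[{"fingers":0.085,"x":0,"y":0,"z":0.007,"rx":0,"ry":0,"rz":0},{"fingers":0.03,"x":0,"y":0,"z":0,"rx":0,"ry":0,"rz":0},{"fingers":0.03,"x":0,"y":0,"z":0,"rx":0,"ry":0,"rz":0},{"fingers":0.03,"x":0,"y":0,"z":0,"rx":0,"ry":0,"rz":0},{"fingers":0.03,"x":0,"y":0,"z":0,"rx":0,"ry":0,"rz":0},{"fingers":0.03,"x":0,"y":0,"z":0,"rx":0,"ry":0,"rz":0}]' 60
python3 - <<'E'
from h import *
o,p,M=state(); T=toolR(-20)
# bottle centre in tool frame, assumed; lift then rotate 64 deg about grasp
g=p-M[:,2]*.019; print((g-O)@rackR())
# bottle mid (at start) in tool frame
B=rackR()@R.from_euler('y',64,degrees=True).as_matrix()
mid=W([.0172,0,.0523]); 
ry=rackR()[:,1]; mid+=ry*((p-mid)@ry)
t=M.T@(mid-p); print('mid in tool',t)
T2=toolR(44); goal=W([0,-.110,.064+.06])-T2@t
np.save('t.npy',t)
lift=p+[0,0,.05]; plan(lift,M,2); plan(goal,T2,8,lift,M)
E
```

```text
clock: 4.95
tcp_pos: [0.5814, -0.1583, 0.035]
orientation: [0.336, -2.775, 0.06]
contact_force: [-0.2, 0.8, 5.0]
grip_width: 0.0434
gripper_force: 60.8
[ 0.0234 -0.1095  0.0528]
mid in tool [ 0.0056 -0.     -0.0164]
2 rows xyz [ 0.0085 -0.     -0.0235] rxyz [0. 0. 0.]
8 rows xyz [-0.0004 -0.0001 -0.0041] rxyz [-0.0052 -7.9979  0.002 ]
```

```bash
python3 -m jog '[{"fingers":0.03,"x":0.0057,"y":0,"z":-0.0157,"rx":0,"ry":0,"rz":0},{"fingers":0.03,"x":0.0057,"y":0,"z":-0.0157,"rx":0,"ry":0,"rz":0},{"fingers":0.03,"x":0.0057,"y":0,"z":-0.0157,"rx":0,"ry":0,"rz":0}]' 
python3 -m jog '[{"fingers":0.03,"x":-0.0004,"y":0,"z":-0.004,"rx":0,"ry":-8,"rz":0},{"fingers":0.03,"x":-0.0004,"y":0,"z":-0.004,"rx":0,"ry":-8,"rz":0},{"fingers":0.03,"x":-0.0004,"y":0,"z":-0.004,"rx":0,"ry":-8,"rz":0},{"fingers":0.03,"x":-0.0004,"y":0,"z":-0.004,"rx":0,"ry":-8,"rz":0},{"fingers":0.03,"x":-0.0004,"y":0,"z":-0.004,"rx":0,"ry":-8,"rz":0},{"fingers":0.03,"x":-0.0004,"y":0,"z":-0.004,"rx":0,"ry":-8,"rz":0},{"fingers":0.03,"x":-0.0004,"y":0,"z":-0.004,"rx":0,"ry":-8,"rz":0},{"fingers":0.03,"x":-0.0004,"y":0,"z":-0.004,"rx":0,"ry":-8,"rz":0}]' 
python3 - <<'E'
from h import *
o,p,M=state(); t=np.load('t.npy'); print('mid est',(p+M@t-O)@rackR(), o['joints'])
z=rackR().T@M[:,2]; print('tilt',np.degrees(np.arctan2(z[0],-z[2])))
a=save('side','d2.png')[0]; print([np.round(x['xyz'],3) for x in r.landmark_of('tipped_mid','side')])
b=save('scene','s2.png')[0]; print([np.round(x['xyz'],3) for x in r.landmark_of('tipped_mid','scene')])
cv2.imwrite('pics/e.png',cv2.resize(np.hstack([a[80:300,230:450],b[100:320,170:390]]),None,fx=1.8,fy=1.8)[:,:,::-1])
print(W([0,-.11,.064]))
E
```

```text
clock: 5.32
tcp_pos: [0.5814, -0.1584, 0.0861]
orientation: [0.336, -2.775, 0.061]
contact_force: [0.3, -0.9, -1.6]
grip_width: 0.0433
gripper_force: 61.0
clock: 6.32
tcp_pos: [0.584, -0.1621, 0.1183]
orientation: [-0.321, 2.545, 0.142]
contact_force: [-0.2, -0.1, -3.1]
grip_width: 0.0434
gripper_force: 61.2
mid est [ 0.0048 -0.1145  0.1289] [ 0.7859  0.4381 -0.5202  2.149  -0.7855  0.1926  2.9237]
tilt 33.3018386189883
[array([ 0.573, -0.162,  0.13 ])]
[]
[ 0.5651 -0.1628  0.064 ]
```

View pics/e.png

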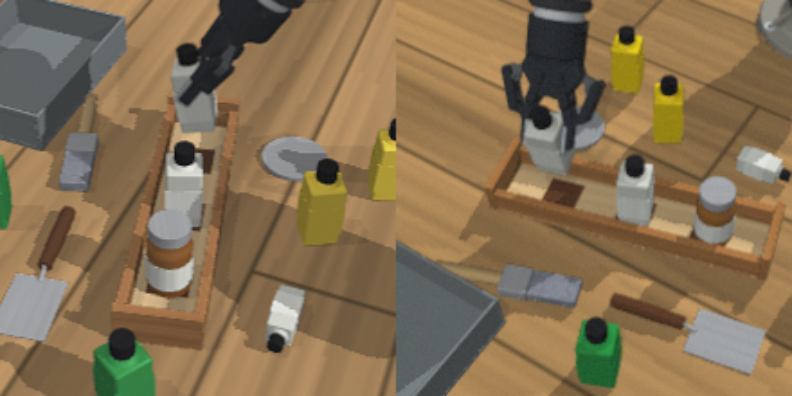

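The bottle is held almost upright above its dark mark, which is at about (205,160) on the left and (565,190) on the right. The cap still leans about 11° away because joints 6 and 7 are near their limits. I'll lower it onto its far foot edge with a light grip and press, so it pivots flat in the pads.

```bash
python3 - <<'E'
from h import *
o,p,M=state(); g=p-M[:,2]*.019; print((g-O)@rackR())
tgt=W([-.001,-.110,.085]); print('tool shift total',M.T@(tgt-g), 'down 10mm in tool',M.T@[0,0,-.01])
E
```

```text
[ 0.0081 -0.1164  0.1336]
tool shift total [0.0342 0.005  0.0359] down 10mm in tool [ 0.0055 -0.0003  0.0084]
```

```bash
python3 -m jog '[{"fingers":0.03,"x":0.0085,"y":0.0013,"z":0.009,"rx":0,"ry":0,"rz":0},{"fingers":0.03,"x":0.0085,"y":0.0013,"z":0.009,"rx":0,"ry":0,"rz":0},{"fingers":0.03,"x":0.0085,"y":0.0013,"z":0.009,"rx":0,"ry":0,"rz":0},{"fingers":0.03,"x":0.0085,"y":0.0013,"z":0.009,"rx":0,"ry":0,"rz":0},{"fingers":0.03,"x":0,"y":0,"z":0,"rx":0,"ry":0,"rz":0}]' 
python3 - <<'E'
from h import *
o,p,M=state(); g=p-M[:,2]*.019; print('grasp',(g-O)@rackR(),o['joints'])
z=rackR().T@M; print(z,'tilt',np.degrees(np.arctan2(z[0,2],-z[2,2])))
tgt=W([-.001,-.110,.0735]); print('tool shift total',M.T@(tgt-g), 'down 10mm in tool',M.T@[0,0,-.01])
E
```

```text
clock: 7.15
tcp_pos: [0.5785, -0.1653, 0.0841]
orientation: [-0.329, 2.573, 0.166]
contact_force: [0.1, 0.3, -2.3]
grip_width: 0.0434
gripper_force: 61.5
grasp [ 0.0024 -0.1168  0.1002] [ 0.7932  0.5056 -0.5196  2.1465 -0.7847  0.1698  2.9586]
[[-0.8503 -0.028   0.5256]
 [ 0.0036  0.9983  0.0589]
 [-0.5263  0.052  -0.8487]] tilt 31.768253072223562
tool shift total [0.017  0.0055 0.0213] down 10mm in tool [ 0.0053 -0.0005  0.0085]
```

```bash
python3 - <<'E'
from h import *
o,p,M=state(); g=p-M[:,2]*.019
B=rackR()
t=np.radians(30); T=toolR(30)
tgt=W([.0145,-.110,.085])
plan(tgt+.019*T[:,2],T,5)
E
```

```text
5 rows xyz [-0.0004  0.001   0.0039] rxyz [ 0.6761  0.3523 -0.0305]
```

```bash
python3 -m jog '[{"fingers":0.03,"x":-0.0004,"y":0.001,"z":0.004,"rx":0.68,"ry":0.35,"rz":0},{"fingers":0.03,"x":-0.0004,"y":0.001,"z":0.004,"rx":0.68,"ry":0.35,"rz":0},{"fingers":0.03,"x":-0.0004,"y":0.001,"z":0.004,"rx":0.68,"ry":0.35,"rz":0},{"fingers":0.03,"x":-0.0004,"y":0.001,"z":0.004,"rx":0.68,"ry":0.35,"rz":0},{"fingers":0.03,"x":-0.0004,"y":0.001,"z":0.004,"rx":0.68,"ry":0.35,"rz":0}]' 
cat >> h.py <<'E'
def rep():
    o,p,M=state(); g=p-M[:,2]*.019; z=rackR().T@M
    print('grasp',(g-O)@rackR(),'tilt',np.degrees(np.arctan2(z[0,2],-z[2,2])),'y axis',z[:,1],'j',np.array(o['joints']),'F',np.array(o['contact_force'])@rackR())
    return g,M
E
python3 - <<'E'
from h import *
g,M=rep(); print('down 10',M.T@[0,0,-.01],'to .078',M.T@(W([.0145,-.110,.078])-g))
E
```

```text
clock: 7.78
tcp_pos: [0.5922, -0.1608, 0.0782]
orientation: [-0.316, 2.615, 0.097]
contact_force: [0.2, 0.3, -2.2]
grip_width: 0.0432
gripper_force: 61.5
grasp [ 0.0175 -0.1147  0.0948] tilt 29.24643442738389 y axis [-0.0021  0.9999  0.0101] j [ 0.556   0.4782 -0.3062  2.137  -0.87    0.1698  2.9585] F [ 0.2577  0.2327 -2.179 ]
down 10 [ 0.0049 -0.0001  0.0087] to .078 [0.0108 0.0046 0.0132]
```

```bash
python3 -m jog '[{"fingers":0.03,"x":0.0025,"y":0.0015,"z":0.0044,"rx":0,"ry":0,"rz":0},{"fingers":0.03,"x":0.0025,"y":0.0015,"z":0.0044,"rx":0,"ry":0,"rz":0},{"fingers":0.03,"x":0.0025,"y":0.0015,"z":0.0044,"rx":0,"ry":0,"rz":0},{"fingers":0.03,"x":0,"y":0,"z":0,"rx":0,"ry":0,"rz":0}]' 
python3 - <<'E'
from h import *
g,M=rep(); print('down 10',M.T@[0,0,-.01],'to',M.T@(W([.0165,-.110,.074])-g))
a=save('side','d3.png')[0]; b=save('scene','s3.png')[0]
cv2.imwrite('pics/e3.png',cv2.resize(np.hstack([a[90:240,270:400],b[130:280,210:340]]),None,fx=3,fy=3,interpolation=2)[:,:,::-1])
E
```

```text
clock: 8.28
tcp_pos: [0.5928, -0.1588, 0.0687]
orientation: [-0.318, 2.627, 0.106]
contact_force: [0.1, 0.7, -1.2]
grip_width: 0.0432
gripper_force: 61.5
grasp [ 0.0187 -0.1131  0.0853] tilt 28.62902713500138 y axis [-0.0046  0.9998  0.018 ] j [ 0.5459  0.4968 -0.2986  2.1314 -0.8698  0.1698  2.9584] F [ 0.2924  0.6159 -1.2251]
down 10 [ 0.0048 -0.0002  0.0088] to [0.0074 0.0029 0.0089]
```

View pics/e3.png

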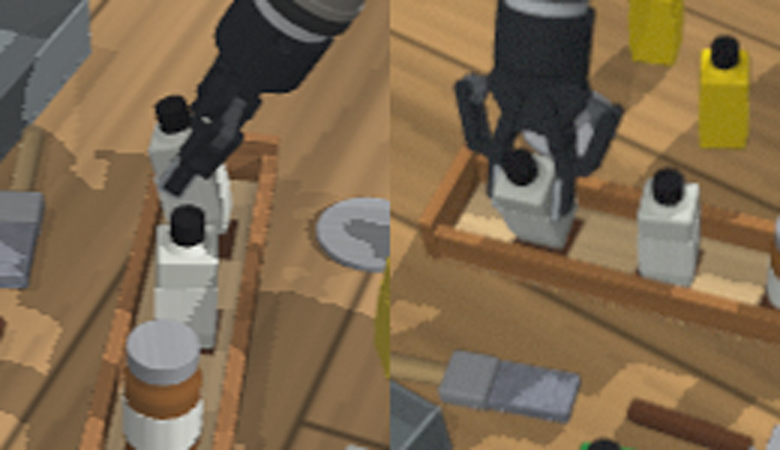

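The bottle leans about 15° away, just above its dark mark, and the neighbours have not moved. I'll lower it gently to contact.

```bash
python3 -m jog '[{"fingers":0.03,"x":0.0025,"y":0.0015,"z":0.003,"rx":0,"ry":0,"rz":0},{"fingers":0.03,"x":0.0025,"y":0.0015,"z":0.003,"rx":0,"ry":0,"rz":0},{"fingers":0.03,"x":0.0025,"y":0,"z":0.003,"rx":0,"ry":0,"rz":0},{"fingers":0.03,"x":0,"y":0,"z":0,"rx":0,"ry":0,"rz":0}]' 30
python3 -c "
from h import *
g,M=rep()
print('down 10',M.T@[0,0,-.01], 'back 10',M.T@rackR()@[-.01,0,0])"
```

```text
clock: 8.88
tcp_pos: [0.5918, -0.1581, 0.0622]
orientation: [-0.32, 2.635, 0.113]
contact_force: [-0.2, 0.2, -1.3]
grip_width: 0.0431
gripper_force: 61.5
grasp [ 0.018  -0.1123  0.0789] tilt 28.1794169581251 y axis [-0.0069  0.9997  0.023 ] j [ 0.5433  0.5085 -0.296   2.1294 -0.867   0.1698  2.9584] F [-0.1457  0.1988 -1.2753]
down 10 [ 0.0047 -0.0002  0.0088] back 10 [ 0.0088  0.0001 -0.0047]
```

```bash
python3 -m jog '[{"fingers":0.03,"x":0.0022,"y":0.001,"z":0.004,"rx":0,"ry":0,"rz":0},{"fingers":0.03,"x":0.0015,"y":0.001,"z":0.0027,"rx":0,"ry":0,"rz":0},{"fingers":0.03,"x":0.001,"y":0,"z":0.002,"rx":0,"ry":0,"rz":0},{"fingers":0.03,"x":0,"y":0,"z":0,"rx":0,"ry":0,"rz":0}]' 30
python3 -c "
from h import *
g,M=rep()"
```

```text
clock: 9.38
tcp_pos: [0.593, -0.1571, 0.0565]
orientation: [-0.323, 2.64, 0.119]
contact_force: [-0.5, 0.6, 0.5]
grip_width: 0.0432
gripper_force: 61.9
grasp [ 0.0196 -0.1117  0.0733] tilt 27.855770800897435 y axis [-0.0092  0.9996  0.0275] j [ 0.5376  0.5206 -0.2919  2.1241 -0.866   0.1702  2.9584] F [-0.326   0.7351  0.5115]
```

```bash
python3 -m jog '[{"fingers":0.03,"x":0.001,"y":0,"z":0.0018,"rx":0,"ry":0,"rz":0},{"fingers":0.03,"x":0.0005,"y":0,"z":0.001,"rx":0,"ry":0,"rz":0},{"fingers":0.03,"x":0,"y":0,"z":0,"rx":0,"ry":0,"rz":0}]' 20
python3 -c "
from h import *
g,M=rep()"
```

```text
clock: 9.75
tcp_pos: [0.5935, -0.157, 0.056]
orientation: [-0.324, 2.641, 0.121]
contact_force: [-10.8, 2.8, 22.1]
grip_width: 0.0434
gripper_force: 64.6
grasp [ 0.0201 -0.1118  0.0728] tilt 27.838961038499217 y axis [-0.0105  0.9995  0.0289] j [ 0.538   0.5224 -0.2918  2.1222 -0.8646  0.1722  2.9582] F [-9.7874  5.2902 22.0853]
```

```bash
python3 -m jog '[{"fingers":0.04,"x":0.0018,"y":0,"z":-0.0010,"rx":0,"ry":0,"rz":0},{"fingers":0.04,"x":0.0018,"y":0,"z":-0.0010,"rx":0,"ry":0,"rz":0},{"fingers":0.04,"x":0.0019,"y":0,"z":-0.0008,"rx":0,"ry":0,"rz":0},{"fingers":0.04,"x":0,"y":0,"z":0,"rx":0,"ry":0,"rz":0}]' 20
python3 -c "
from h import *
g,M=rep()
im,d=save('side','d4.png'); cv2.imwrite('pics/e4.png',cv2.resize(im[90:240,270:400],None,fx=3,fy=3,interpolation=2)[:,:,::-1])"
```

```text
clock: 10.25
tcp_pos: [0.5895, -0.1597, 0.0563]
orientation: [-0.324, 2.641, 0.119]
contact_force: [3.3, 1.2, 7.5]
grip_width: 0.0429
gripper_force: 62.2
grasp [ 0.0155 -0.1134  0.0731] tilt 27.832648810671966 y axis [-0.0099  0.9996  0.0277] j [ 0.554   0.52   -0.3024  2.128  -0.8571  0.1695  2.9585] F [3.5341 0.3579 7.5258]
```

View pics/e4.png

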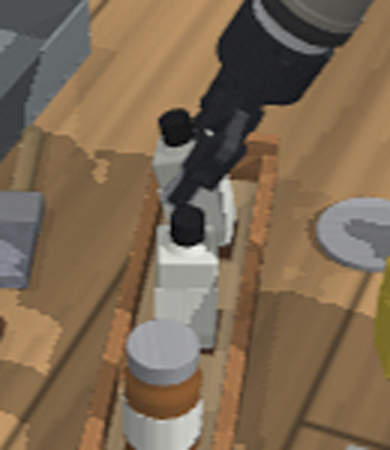

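The side view shows the bottle on its far foot edge over its place, leaning about 15°. That is inside its roughly 23° tipping angle, so letting go will rock it back flat. I'll open slowly.

```bash
python3 -m jog '[{"fingers":0.0435,"x":0,"y":0,"z":0,"rx":0,"ry":0,"rz":0},{"fingers":0.0445,"x":0,"y":0,"z":0,"rx":0,"ry":0,"rz":0},{"fingers":0.046,"x":0,"y":0,"z":0,"rx":0,"ry":0,"rz":0},{"fingers":0.048,"x":0,"y":0,"z":0,"rx":0,"ry":0,"rz":0},{"fingers":0.052,"x":0,"y":0,"z":0,"rx":0,"ry":0,"rz":0},{"fingers":0.06,"x":0,"y":0,"z":0,"rx":0,"ry":0,"rz":0},{"fingers":0.06,"x":0,"y":0,"z":0,"rx":0,"ry":0,"rz":0}]' 20
python3 -c "
from h import *
g,M=rep()
a=save('side','d5.png')[0]; b=save('scene','s5.png')[0]
cv2.imwrite('pics/e5.png',cv2.resize(np.hstack([a[90:240,270:400],b[130:280,210:340]]),None,fx=3,fy=3,interpolation=2)[:,:,::-1])
print([np.round(x['xyz'],3) for x in r.landmark_of('tipped_mid','scene')],[np.round(x['xyz'],3) for x in r.landmark_of('tipped_mid','side')])"
```

```text
clock: 11.18
tcp_pos: [0.5878, -0.1598, 0.055]
orientation: [-0.323, 2.644, 0.12]
contact_force: [-0.7, 0.4, 1.5]
grip_width: 0.0602
gripper_force: 0.0
grasp [ 0.0139 -0.1131  0.0719] tilt 27.681876351887542 y axis [-0.0093  0.9995  0.0289] j [ 0.554   0.5208 -0.3012  2.13   -0.8569  0.1697  2.9584] F [-0.6084  0.5499  1.4704]
[array([ 0.564, -0.162,  0.068])] [array([ 0.571, -0.161,  0.066])]
```

View pics/e5.png

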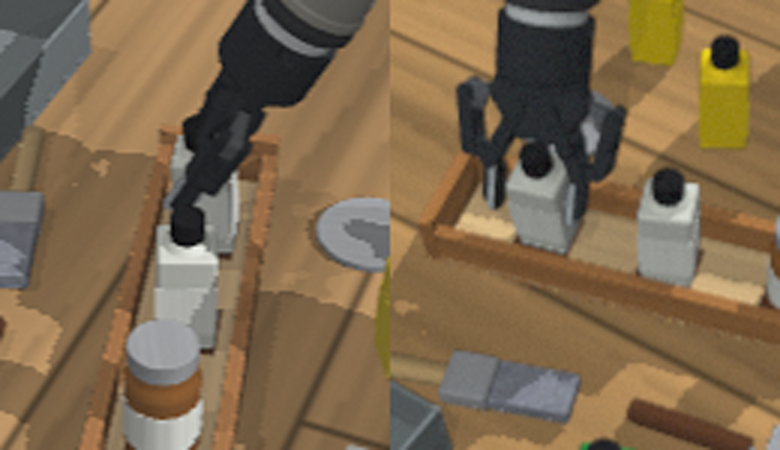

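The bottle stands on its place, with the cap at (537,160) in the right-hand crop and the neighbours untouched. Next I'll back straight out along the fingers.

```bash
python3 -m jog '[{"fingers":0.075,"x":0,"y":0,"z":-0.002,"rx":0,"ry":0,"rz":0},{"fingers":0.075,"x":0,"y":0,"z":-0.005,"rx":0,"ry":0,"rz":0},{"fingers":0.075,"x":0,"y":0,"z":-0.012,"rx":0,"ry":0,"rz":0},{"fingers":0.075,"x":0,"y":0,"z":-0.02,"rx":0,"ry":0,"rz":0},{"fingers":0.075,"x":0,"y":0,"z":-0.025,"rx":0,"ry":0,"rz":0},{"fingers":0.075,"x":0,"y":0,"z":-0.025,"rx":0,"ry":0,"rz":0},{"fingers":0.075,"x":0,"y":0,"z":-0.025,"rx":0,"ry":0,"rz":0},{"fingers":0.075,"x":0,"y":0,"z":-0.025,"rx":0,"ry":0,"rz":0}]'
python3 -c "
from h import *
g,M=rep()
a=save('side','d6.png')[0]; b=save('scene','s6.png')[0]; im,d=r.grab_frame('wrist')
cv2.imwrite('pics/e6.png',cv2.resize(np.hstack([a[90:240,270:400],b[130:280,210:340]]),None,fx=3,fy=3,interpolation=2)[:,:,::-1])
for t in ('tipped_mid','standing_mid','jar_mid'):
  for c in ('scene','side'): print(t,c,[np.round((x['xyz']-O)@rackR(),3) for x in r.landmark_of(t,c)])"
```

```text
clock: 12.38
tcp_pos: [0.5251, -0.1792, 0.1793]
orientation: [-0.323, 2.644, 0.12]
contact_force: [0.5, -0.4, -0.4]
grip_width: 0.0751
gripper_force: 0.0
grasp [-0.0516 -0.1169  0.1962] tilt 27.680002786687098 y axis [-0.0093  0.9995  0.029 ] j [ 0.4678  0.2201 -0.0841  2.1741 -0.6851  0.4589  2.7799] F [ 0.4267 -0.4663 -0.4312]
tipped_mid scene [array([-0.008, -0.106,  0.062]), array([-0.001,  0.001,  0.065])]
tipped_mid side [array([-0.001, -0.111,  0.066])]
standing_mid scene [array([-0.166, -0.003,  0.058]), array([-0.001, -0.002,  0.066]), array([0.235, 0.035, 0.057]), array([-0.258, -0.098,  0.054]), array([0.021, 0.28 , 0.054])]
standing_mid side [array([-0.168, -0.005,  0.06 ]), array([ 0.002, -0.002,  0.064]), array([0.019, 0.28 , 0.055]), array([0.238, 0.027, 0.056]), array([-0.252, -0.1  ,  0.056])]
jar_mid scene [array([-0.001,  0.111,  0.054])]
jar_mid side [array([-0.002,  0.107,  0.056])]
```

View pics/e6.png

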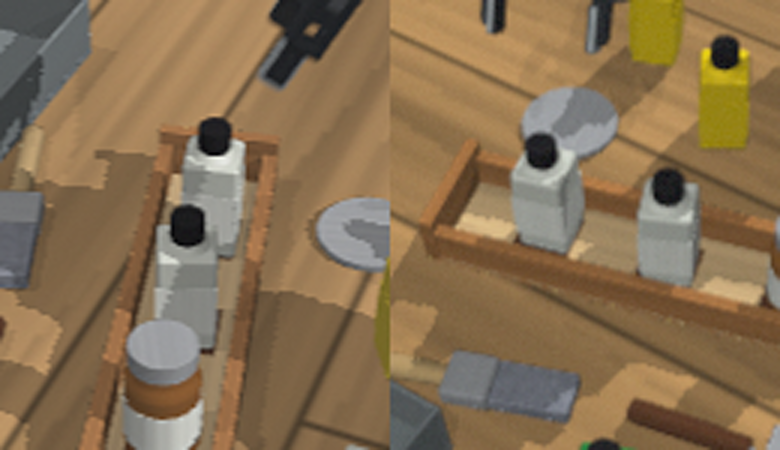

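The bottle stands upright and free on its place, with the cap at (215,135) left and (540,150) right. The other bottle and the jar are unmoved, and the gripper is well clear.

```bash
python3 -c "
from bench import r
print(r.hand_in())"
```

```text
the job is handed in; nothing more can be done
None
```

The tipped bottle now stands upright and released on its own place in the rack, the standing bottle and jar are where they were, and I handed the job in at about 13 s of the 40 s; no verdict came back.

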